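Hook the carry case onto the blue hardware case

TASK

Lift the small carry case off the sloped rack by its white handle and stack it on the blue-lidded case: slide its two toes in under the white hoods of that lid with the other end held up, then lower that end until all four feet stand in the corner recesses and the case lies level, and let go. The blue lid slides lengthwise on its tub and may have been left off-centre either way, so feel for the hoods; do not force it, keep the lower case where it stands, never tip the carry case over, and leave the yellow-lidded case and everything else on the bench as they are.

Things in the scene. Friction and masses are not known exactly. Their poses are not given: they have to be found in the camera images.
- handle (a point): Centre of the carry case's white handle bar. Axes: x along the case from toe end to plain end, y across, z up out of the lid. Bar along y: 96 mm long, 20 thick (x), 18 high, on posts at its two ends; 21 mm free between bar and lid. Lid top 30 mm below, 172 x 110. Case 0.4 to 0.8 kg. It starts on the rack's slope, z leaning 30 deg towards the robot, toe end downhill and nearest the robot.
- top_case: Carry case: frosted tub 162 x 100 mm, blue lid and feet. Origin amid the feet bottoms, 110 mm below the handle point, same axes. Tub underside 10 mm above the feet bottoms. Plain-end feet 20 x 20 x 10 high, centres x = 74, y = +-43, outer faces x = 84, |y| = 53.
- toes (a point): Middle of the line joining the lower front edges of the two toes, at x = -100, y = 0, z = 0 of the carry case, its axes. The toe-end feet span x -84..-64 and |y| 29..53 mm, 10 high; from each a flat toe 7 mm thick, same width, sticks out level with the foot bottom to this line.
- blue_case: Blue-lidded lower case: frosted tub 190 x 112 mm, loose, 1.8 kg, so a push of some 10 N shifts it. Origin on the bench. x from hooded end (nearest the robot) to plain end, y across, z up. Its blue lid slides along x on the tub and sits anywhere from -20 to +20 mm off centre; this offset is not given and all lid features shift with it. The lid is stiff: it moves only at 80 N or more.
- blue_case_top (a point): Point of the tub, 85 mm above its origin, at the height of the lid's flat top; same axes. With the lid centred (offset 0) the carry case is home when its axes are parallel to these and its handle point is 110 mm straight above this point; else that shifts along x with the lid. Lid x -107..99, |y| < 68 mm; a raised panel, |x| < 25, |y| < 45, is 2 mm high.
- hoods_mid (a point): Fixed to the tub at x = -102, y = 0, z = 85: where the foot of the hoods' back walls is with the lid centred. Two white hoods cover |y| 24..60 mm and 10 mm forward (+x) of the back wall, open to +x, roof underside 11, top 15 mm above the lid. Side walls at |y| = 55 flare to 64 from 17 to 45 mm forward. Toes enter with the plain end of the carry case raised 5 to 25 deg; 2 mm play.
- recesses_mid (a point): Fixed to the tub at x = 86, y = 0, z = 85: where the foot of the end walls of the two plain-end corner recesses is with the lid centred. Side walls at |y| = 55 mm. The walls are 5 mm high, then slope outwards as a lead-in to about 10 mm. 2 mm play round the feet.
- yellow_case_top (a point): Same point of the look-alike case with a yellow lid, same build; a roll of tape lies on it. To be left alone.
- rack: Dark steel sloped rack, fixed; origin on the bench about below the handle of the carry case lying on it. x up-slope, away from the robot, z up. Slope 30 deg, 150 mm wide, low edge x = -40, high edge x = 147, 116 mm high. A lip on the low edge and rails on both sides stand 14 mm above the slope.
- tape_roll: Roll of tape, 90 mm across, 35 high, lying on the yellow-lidded case; origin under its centre. Bystander.
- screwdriver: Screwdriver lying near the robot; origin under its middle. Bystander.
- hammer: Hammer lying near the robot; origin under its middle. Bystander.
- carton: Cardboard carton 90 x 140 x 80, at the left; origin under its centre. Bystander.
- spray_can: Orange can 60 mm across, 170 high, at the right; origin under its centre. Bystander.
- mug: White mug 80 mm across, 90 high, at the right; origin under its centre. Bystander.
Things that resemble listed ones, but are neither listed nor needed, are in the scene too. Leave any pink look-alike of the rack alone.

How it is judged:
On the way:
1. the carry case is lifted clear of the rack (distance of handle from where it was at the start of the episode above 0.06 m and contact force between top_case and rack below 0.01 N), for 0.2 s.
At the end, for the whole second after the job is handed in: Carry case home in the blue lid (wherever that is slid): handle point 110 mm above the lid within 3 mm, within 6 mm across and 25 mm along of the tub middle, level within 0.025 rad, turned within 0.05 rad; released, at rest; blue case upright, moved under 10 mm; yellow case under 20 (x of handle in the frame of blue_case_top between -0.025 and 0.025 m and y of handle in the frame of blue_case_top between -0.006 and 0.006 m and z of handle in the frame of blue_case_top between 0.107 and 0.113 m and angle between the z axis of handle and the z axis of blue_case_top, either way round below 0.025 rad and angle between the x axis of handle and the x axis of blue_case_top, either way round below 0.05 rad and angle between blue_case_top's own z axis and vertical below 0.03 rad and distance of blue_case_top from where it was at the start of the episode below 0.01 m and distance of yellow_case_top from where it was at the start of the episode below 0.02 m and linear speed of top_case below 0.02 m/s and contact force between top_case and the fingers below 0.1 N); the robot touches nothing.
It fails at once if the carry case is tipped more than 60 degrees (angle between handle's own z axis and vertical above 1.05 rad).
It fails at once if the carry case is forced onto the lower case with more than 45 N (contact force between top_case and blue_case above 45 N).
It fails at once if the blue-lidded case is shoved more than 20 mm (distance of blue_case_top from where it was at the start of the episode above 0.02 m).
It fails at once if the yellow-lidded case is disturbed by more than 20 mm (distance of yellow_case_top from where it was at the start of the episode above 0.02 m).
It fails at once if a bystander is moved more than 30 mm (distance of any of tape_roll, screwdriver, hammer, carton, spray_can, mug from where it was at the start of the episode above 0.03 m).
It also fails if it takes over 54 s, if anything falls off the work surface, if the arm or the gripper's body presses on something with over 40 N, if the wrist force passes 120 N, or if a joint passes its speed limit or range.

ROBOT

A 7-joint arm with a two-finger parallel gripper is mounted at the origin on the work surface. World frame = base frame: x ahead of the robot, y to its left, z up, the work surface at z = 0. Lengths are in m, angles in rad, forces in N, time in s.
With the tool pointing down it reaches from about 0.4 to 0.85 m from the base axis. Payload 10.4 kg.
Tool frame: the origin (TCP) lies at the very end of the fingers, on their centre line; the grasp point (between the pads) lies 19 mm behind it; z points along the fingers, y is the line along which they close (so a half turn about z gives the same grasp; the last joint's range is limited). The gripper opens to 87 mm and grips with 3 to 60 N. Pads are 19 mm wide; open, the fingers measure 117 mm over their backs; the gripper's body (75 mm by 190 mm) begins 51 mm behind the grasp point.
Start: joints at [-1.163, 0.332, -0.065, 1.46, 0.022, 1.35, -0.088], TCP at [0.261, 0.568, 0.223] pointing down, gripper open.
Joint ranges: [-2.6, 2.6], [-0.5, 2.12], [-1.47, 1.34], [0.16, 2.42], [-1.27, 4.41], [0.06, 2.06], [-2.6, 2.6]. Speed limits (rad/s): [2.22, 2.22, 2.79, 2.79, 3.14, 3.14, 3.14].

INTERFACE

Orientations are given as a unit quaternion [x, y, z, w].
In Python, from bench import r gives the robot as it stands.
- The arm moves only by the shell command python3 -m crank 'ROWS' [FORCE]. ROWS is JSON, a list that holds one entry, the list of rows, each a list of 5 numbers: the shift along the tool's x, y, z in mm, then the turn about the tool's z in degrees, then the opening, from -1 (shut) to 1 (fully open). A call has 1 to 20 rows; each row is the pose to reach, as a shift and turn from the pose commanded when the call began, along the tool's axes at that moment; what a row does not reach only later rows make up. A row lasts 1/10 s, in which the tool goes at most 50 mm and 8.59 degrees, less where a joint would pass 70% of its speed; a pose out of reach is approached as far as the arm can. A call with a gripper value outside its range is refused whole. The fingers move at their own pace and stop on an object; FORCE is the grip in N (left out, the last holds). Time passes only in rows, so rows that repeat a pose let the fingers close. It gives the time, the measured TCP pose, the force, the opening and the grip force at its end, in the units of the state.
- r.read_state(): the state, without advancing time (a new reading comes with each control period).
- r.camera(name): name is "scene" or "top"; returns a dict with "image" (400x640x3 uint8, red, green, blue), "vfov" (degrees; the focal length in pixels is half the picture's height over the tangent of half this angle, whatever the lens; pixels are square), "cx", "cy" (the principal point, pixels), "eye" and "attitude" of the camera in the world. Camera axes: x right, y down, z forward; pixel columns grow to the right and rows downward; lengths in m; the calibration is good to about 2 mm. A picture is of the moment at which its call begins. There is no depth.
- r.close_job(): hands the job in; it is judged then, once.
The state is a dict: "time": time; "joint_positions": joint angles; "joint_vel": joint speeds; "joint_torque": joint torques, N m; "ee_pos": TCP position; "eef_rot": TCP orientation; "ft_force": force on the tool from outside, world axes, zero at the start; "torque": the same for the moment, N m; "width": finger opening in m; "grip_force": force on a finger pad.
Only numpy, scipy, OpenCV 4.12 (cv2) and the standard library are available. Lean on these libraries where they do the work, as an engineer would, in place of code of your own. Each camera call takes 0.05 s, during which the arm holds its last target. There are 200 camera calls.

## Working session

There is one attempt and no reset: what is moved stays moved. The work goes in short steps, Python scripts to look and compute and a shell command to move; the robot and the scene stay as the last step left them, time stands still between calls to the robot, and variables do not carry over. Pictures are saved under pics/ and viewed, at most 10 in all, crops included, and the job is handed in when it is done.

```bash
ls; mkdir -p pics; python3 - <<'E'
from bench import r
import cv2,pickle
d={}
for n in("scene","top"):
    c=r.camera(n);d[n]=c
    cv2.imwrite(f"pics/{n}0.png",c["image"][:,:,::-1])
    print(n,c["vfov"],c["cx"],c["cy"],c["eye"],c["attitude"])
pickle.dump(d,open("c0.pkl","wb"))
s=r.read_state();print(s["ee_pos"],s["eef_rot"],s["ft_force"],s["width"],s["time"])
E
```

```text
pics
scene 42.1500473410243 323.42111375094805 201.9363902546726 [ 0.94196923 -0.91084     1.3252377 ] [ 0.91737693  0.20084357 -0.07837591 -0.33457232]
top 42.75239455277748 326.447636730477 197.41919597734434 [ 0.32180598 -0.01427203  1.78377156] [ 0.71449885 -0.69756322  0.03199725 -0.04327962]
[0.26087915 0.56757877 0.2218543 ] [ 2.13774106e-01  9.76882928e-01 -6.04938273e-04 -1.06718827e-04] [-1.12866021 -0.27194272 -1.40832018] 0.08692807169261409 0.1
```

View pics/scene0.png

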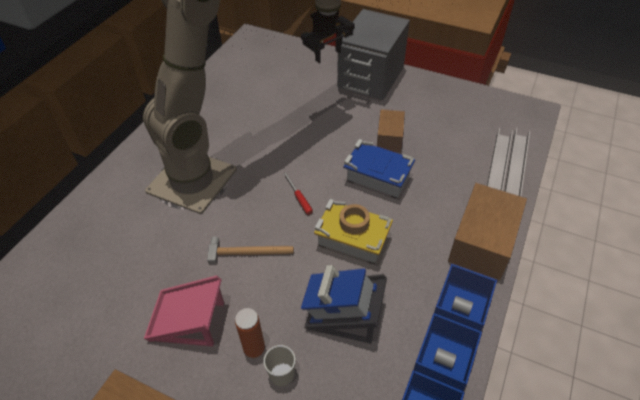

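View pics/top0.png

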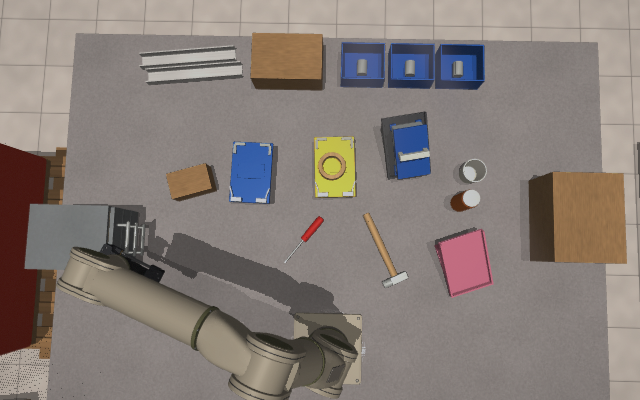

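The pictures show:
- **Carry case:** on the dark rack, top view about (411,150), with its white handle at (413,156). In the scene view the handle is at (328,285). The pink rack at (463,262) is the decoy.
- **Blue-lidded candidates:** the case at top (252,172) and scene (380,168), and the blue open bins at top (362..460,65). Only the first has a flat lid with white hoods on a frosted tub.
- **Yellow case:** at (334,167), with the tape on it.

I'll confirm the choice in one enlarged crop and measure.

```bash
cat > h.py <<'E'
import numpy as np,cv2
from scipy.spatial.transform import Rotation as R
def cam(c):
    f=c["image"].shape[0]/2/np.tan(np.radians(c["vfov"]/2)); return f,R.from_quat(c["attitude"]).as_matrix(),np.array(c["eye"])
def ray(c,u,v):
    f,A,e=cam(c); d=A@np.array([(u-c["cx"])/f,(v-c["cy"])/f,1]); return e,d/np.linalg.norm(d)
def onz(c,u,v,z):
    e,d=ray(c,u,v); return e+d*(z-e[2])/d[2]
def proj(c,p):
    f,A,e=cam(c); q=A.T@(np.array(p)-e); return np.array([c["cx"]+f*q[0]/q[2],c["cy"]+f*q[1]/q[2]])
def tri(c1,p1,c2,p2):
    e1,d1=ray(c1,*p1);e2,d2=ray(c2,*p2)
    s=np.linalg.lstsq(np.c_[d1,-d2],e2-e1,rcond=None)[0]
    a,b=e1+s[0]*d1,e2+s[1]*d2; return (a+b)/2,np.linalg.norm(a-b)
E
python3 - <<'E'
import pickle
from h import *
d=pickle.load(open("c0.pkl","rb"));S,T=d["scene"],d["top"]
print("base",proj(T,[0,0,0]),proj(S,[0,0,0]))
def crop(c,x0,y0,x1,y1): return cv2.resize(c["image"][y0:y1,x0:x1,::-1],(400,300),interpolation=cv2.INTER_CUBIC)
cv2.imwrite("pics/crop.png",np.vstack([np.hstack([crop(T,210,130,302,199+10),crop(T,370,105,462,184)]),np.hstack([crop(S,330,130,430,205),crop(S,290,255,400,337)])]))
def mask(c,box,lo,hi):
    h=cv2.cvtColor(c["image"],cv2.COLOR_RGB2HSV);m=cv2.inRange(h,lo,hi);z=np.zeros_like(m);x0,y0,x1,y1=box;z[y0:y1,x0:x1]=m[y0:y1,x0:x1];return z
def big(m):
    cs,_=cv2.findContours(m,cv2.RETR_EXTERNAL,cv2.CHAIN_APPROX_NONE);return max(cs,key=cv2.contourArea)
for n,c,bl,hb in(("T",T,(215,130,290,215),(392,140,440,170)),("S",S,(335,130,420,205),(310,258,348,312))):
    k=big(mask(c,bl,(100,100,50),(130,255,255)));rc=cv2.minAreaRect(k)
    print(n,"lid",rc,cv2.boxPoints(rc).tolist())
    k=big(mask(c,hb,(0,0,150),(180,70,255)));rc=cv2.minAreaRect(k)
    print(n,"handle",rc,cv2.boxPoints(rc).tolist())
E
```

```text
base [327.59578447 347.08027806] [191.56637567 180.10345595]
T lid ((250.77627563476562, 172.07977294921875), (40.23400115966797, 60.69407653808594), 3.5763344764709473) [[228.8054656982422, 201.1128387451172], [232.59144592285156, 140.53697204589844], [272.7470703125, 143.0467071533203], [268.96112060546875, 203.62257385253906]]
T handle ((414.459716796875, 155.72817993164062), (5.678760528564453, 29.859289169311523), 81.57302856445312) [[399.275146484375, 155.1073760986328], [428.81207275390625, 150.7315216064453], [429.644287109375, 156.34898376464844], [400.10736083984375, 160.72483825683594]]
S lid ((380.2471923828125, 163.4365234375), (60.87886047363281, 30.864166259765625), 19.29004669189453) [[346.418701171875, 167.94654846191406], [356.61468505859375, 138.8151397705078], [414.07568359375, 158.92649841308594], [403.87969970703125, 188.0579071044922]]
S handle ((325.05560302734375, 279.51556396484375), (5.238524436950684, 31.161514282226562), 15.64224624633789) [[318.3323059082031, 293.81304931640625], [326.7344055175781, 263.80560302734375], [331.7789001464844, 265.21807861328125], [323.3768005371094, 295.22552490234375]]
```

View pics/crop.png

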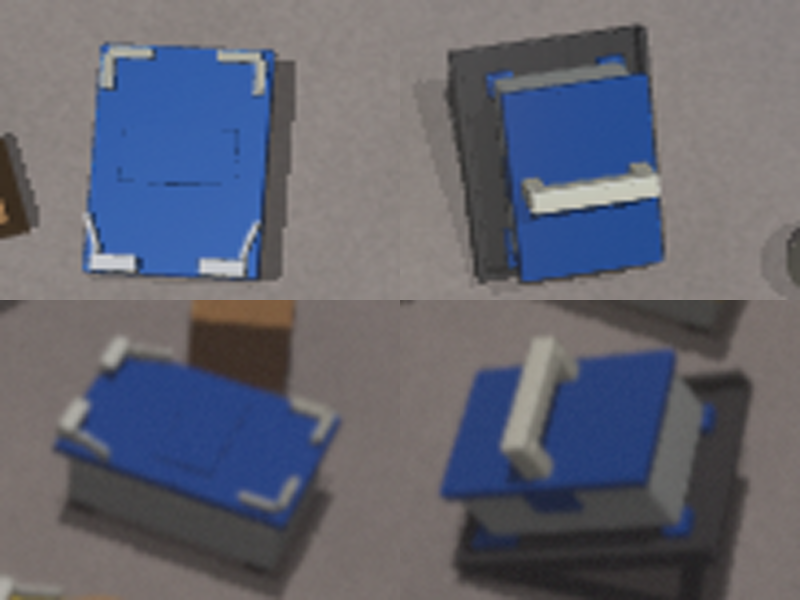

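```bash
python3 - <<'E'
import pickle
from h import *
d=pickle.load(open("c0.pkl","rb"));S,T=d["scene"],d["top"]
p,e=tri(T,(414.46,155.73),S,(325.06,279.52));print("bar top",p,e)
# bar direction from top view at that height
a=onz(T,399.7,157.9,p[2]);b=onz(T,429.2,153.5,p[2]);v=a-b;print("len",np.linalg.norm(v),"case yaw(x axis)",np.degrees(np.arctan2(v[1],v[0]))-90)
print("alt z=.166",onz(T,414.46,155.73,.166))
L=np.array([onz(T,u,w,.085)[:2] for u,w in[(234.1,141.3),(272.8,143.7),(269.8,203.2),(229.1,201.6)]])
L2=np.array([onz(T,u,w,.085)[:2] for u,w in[(232.6,140.5),(272.75,143.05),(268.96,203.62),(228.8,201.1)]])
for l in(L,L2):
    c=l.mean(0);print(l.round(4).tolist(),"c",c)
    x=(l[0]+l[1]-l[2]-l[3])/2;y=(l[0]+l[3]-l[1]-l[2])/2
    print("len",np.linalg.norm(x),np.linalg.norm(y),"yaw",np.degrees(np.arctan2(x[1],x[0])),np.degrees(np.arctan2(y[1],y[0]))-90)
# scene lid corners
q=[(330+u/4,130+(w-300)/4) for u,w in[(140,345+2),(340,418),(280,525),(58,452)]]
l=np.array([onz(S,*k,.083)[:2] for k in q]);print("S",l.round(4).tolist(),l.mean(0))
from bench import r
s=r.read_state();print(R.from_quat(s["eef_rot"]).as_matrix().round(3))
E
```

```text
bar top [ 0.63501145 -0.26486243  0.16693193] 0.0002883363994790956
len 0.09554341661279536 case yaw(x axis) 9.8652471757852
alt z=.166 [ 0.63531509 -0.26493076  0.166     ]
[[0.6873, 0.3332], [0.6818, 0.2014], [0.4793, 0.2041], [0.4815, 0.3409]] c [0.58245831 0.26988103]
len 0.20426724691751283 0.1343330105418093 yaw -1.4734622332834246 -1.6262894232842626
[[0.6899, 0.3384], [0.6841, 0.2016], [0.4778, 0.2069], [0.4831, 0.342]] c [0.58372543 0.27221152]
len 0.20659915301043014 0.1360420284262417 yaw -1.230840696808285 -2.354062587004762
S [[0.5058, 0.344], [0.691, 0.3328], [0.6856, 0.1978], [0.4912, 0.1988]] [0.59339249 0.26833712]
[[-0.909  0.418 -0.   ]
 [ 0.418  0.909 -0.001]
 [-0.    -0.001 -1.   ]]
```

Handle bar centre is about (0.639, -0.264, 0.159) with case heading 9.9°. The lid's home point is about (0.587, 0.270), yaw -1.6°. Next I go above the handle.

```bash
cat > go.py <<'E'
import sys
from h import *
from bench import r
def st(tag=""):
    s=r.read_state();M=R.from_quat(s["eef_rot"]).as_matrix()
    print(tag,"t%.1f"%s["time"],np.round(s["ee_pos"],4),"head %.1f"%np.degrees(np.arctan2(M[1,1],M[0,1])),"F",np.round(s["ft_force"],1),"M",np.round(s["torque"],2),"w %.4f g %.1f"%(s["width"],s["grip_force"]),"j7 %.2f"%s["joint_positions"][6]);return s,M
s,M=st()
if len(sys.argv)>4:
    x,y,z,hd=map(float,sys.argv[1:5]);D=M.T@(np.array([x,y,z])-s["ee_pos"])
    t=-(hd-np.degrees(np.arctan2(M[1,1],M[0,1])));print("delta mm",(D*1e3).round(1),"turn",round((t+180)%360-180,1))
E
python3 go.py 0.6394 -0.2641 0.24 9.9
```

```text
t0.1 [0.2609 0.5676 0.2219] head 65.3 F [-1.1 -0.3 -1.4] M [-0.   -0.    0.03] w 0.0869 g 0.0 j7 -0.09
delta mm [-691.3 -597.6  -17.4] turn 55.4
```

```bash
python3 -m crank '[[[0,0,-40,0,-0.1],[-691,-598,-40,55.4,-0.1],[-691,-598,-40,55.4,-0.1],[-691,-598,-40,55.4,-0.1],[-691,-598,-40,55.4,-0.1],[-691,-598,-40,55.4,-0.1],[-691,-598,-40,55.4,-0.1],[-691,-598,-40,55.4,-0.1],[-691,-598,-40,55.4,-0.1],[-691,-598,-40,55.4,-0.1],[-691,-598,-40,55.4,-0.1],[-691,-598,-40,55.4,-0.1],[-691,-598,-40,55.4,-0.1],[-691,-598,-40,55.4,-0.1],[-691,-598,-40,55.4,-0.1],[-691,-598,-40,55.4,-0.1],[-691,-598,-40,55.4,-0.1],[-691,-598,-40,55.4,-0.1],[-691,-598,-40,55.4,-0.1],[-691,-598,-40,55.4,-0.1]]]' 30; python3 go.py 0.6394 -0.2641 0.148 9.9
```

```text
time: 2.1
ee_pos: [0.6384, -0.2696, 0.2606]
eef_rot: [0.645, 0.764, -0.002, -0.0]
ft_force: [-0.8, -0.7, -0.0]
width: 0.0386
grip_force: 0.0
 t2.1 [ 0.6384 -0.2696  0.2606] head 9.6 F [-0.8 -0.7 -0. ] M [-0.08  0.07 -0.04] w 0.0386 g 0.0 j7 0.70
delta mm [  5.4   2.3 112.6] turn -0.3
```

```bash
python3 -m crank '[[[0,0,30,0,-0.1],[0,0,60,0,-0.1],[0,0,60,0,-0.1],[0,0,60,0,-0.1]]]'; python3 go.py 0.6394 -0.2641 0.148 9.9
python3 - <<'E'
from bench import r
from h import *
ims=[]
for n,(p) in(("top",None),("scene",None)):
    c=r.camera(n);u,v=proj(c,[.639,-.264,.159]).astype(int);print(n,u,v)
    ims.append(cv2.resize(c["image"][v-40:v+40,u-50:u+50,::-1],(400,320),interpolation=cv2.INTER_CUBIC))
cv2.imwrite("pics/pre.png",np.hstack(ims))
E
```

```text
time: 2.5
ee_pos: [0.6391, -0.2637, 0.2028]
eef_rot: [0.643, 0.766, -0.0, -0.0]
ft_force: [0.4, -0.6, 0.3]
width: 0.0391
grip_force: 0.0
 t2.5 [ 0.6391 -0.2637  0.2028] head 9.9 F [ 0.4 -0.6  0.3] M [-0.09  0.03 -0.04] w 0.0391 g 0.0 j7 0.71
delta mm [-0.5  0.3 54.8] turn 0.0
top 413 155
scene 326 281
```

View pics/pre.png

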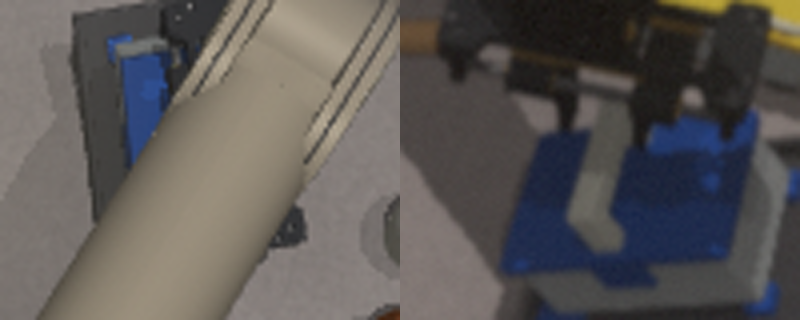

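The scene half shows the fingers straddling the bar, one each side. I go down and grip.

```bash
python3 -m crank '[[[0,0,20,0,-0.1],[0,0,35,0,-0.1],[0,0,45,0,-0.1],[0,0,54,0,-0.1],[0,0,54,0,-0.1]]]'; python3 go.py;  python3 -m crank '[[[0,0,0,0,-1],[0,0,0,0,-1],[0,0,0,0,-1],[0,0,0,0,-1],[0,0,0,0,-1],[0,0,0,0,-1]]]' 30; python3 go.py
```

```text
time: 3.1
ee_pos: [0.6387, -0.2637, 0.1474]
eef_rot: [0.643, 0.766, -0.0, -0.001]
ft_force: [0.1, 0.1, -0.2]
width: 0.039
grip_force: 0.0
 t3.1 [ 0.6387 -0.2637  0.1474] head 9.9 F [ 0.1  0.1 -0.2] M [-0.07  0.09  0.02] w 0.0390 g 0.0 j7 0.73
time: 3.7
ee_pos: [0.6379, -0.2646, 0.1491]
eef_rot: [0.644, 0.765, -0.001, -0.001]
ft_force: [-8.4, 0.9, 3.4]
width: 0.0239
grip_force: 30.0
 t3.7 [ 0.6379 -0.2646  0.1491] head 9.9 F [-8.4  0.9  3.4] M [ 0.14  1.54 -0.03] w 0.0239 g 30.0 j7 0.73
```

```bash
python3 -m crank '[[[0,0,-8,0,-1],[0,0,-20,0,-1],[0,0,-35,0,-1],[0,0,-55,0,-1],[0,0,-75,0,-1],[0,0,-95,0,-1],[0,0,-115,0,-1],[0,0,-130,0,-1],[0,0,-130,0,-1],[0,0,-130,0,-1],[0,0,-130,0,-1]]]'; python3 go.py
python3 - <<'E'
from bench import r
from h import *
ims=[]
for n in("top","scene"):
    c=r.camera(n);u,v=proj(c,[.639,-.264,.24]).astype(int);print(n,u,v)
    ims.append(cv2.resize(c["image"][v-40:v+40,u-50:u+50,::-1],(400,320),interpolation=cv2.INTER_CUBIC))
cv2.imwrite("pics/lift.png",np.hstack(ims))
E
```

```text
time: 4.8
ee_pos: [0.6388, -0.2636, 0.2772]
eef_rot: [0.643, 0.766, -0.0, -0.001]
ft_force: [-0.2, 0.4, -6.7]
width: 0.0239
grip_force: 30.0
 t4.8 [ 0.6388 -0.2636  0.2772] head 9.9 F [-0.2  0.4 -6.7] M [-0.11  0.22  0.  ] w 0.0239 g 30.0 j7 0.70
top 417 150
scene 326 264
```

View pics/lift.png

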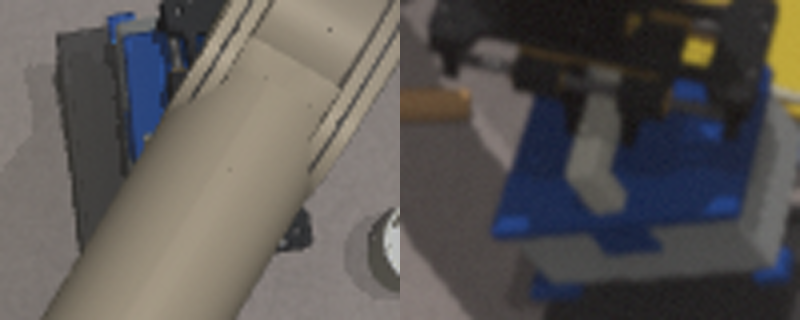

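Lifted clear, still tilted with the plain end up. In the crop the near lid edge runs from (492,237) to (740,218). I get the tilt by casting those rays onto the near-side vertical plane.

```bash
cat > tilt.py <<'E'
from h import *
def tilt(c,H,hd,p,q,y=-.055):
    a=np.radians(hd);ex=np.array([np.cos(a),np.sin(a),0]);ey=np.array([-ex[1],ex[0],0]);o=np.array(H)+y*ey;out=[]
    for k in(p,q):
        e,d=ray(c,*k);P=e+d*((o-e)@ey)/(d@ey);out.append([(P-o)@ex,P[2]-o[2]])
    o=np.array(out);v=o[1]-o[0];return np.degrees(np.arctan2(v[1],v[0])),np.linalg.norm(v),o
E
python3 - <<'E'
import pickle
from tilt import *
c=pickle.load(open("c0.pkl","rb"))["scene"]
f=lambda u,v:(276+(u-400)/4,224+v/4)
print(tilt(c,[.6388,-.2636,.288],9.9,f(492,237),f(740,218)))
print("start",tilt(c,[.6394,-.2641,.159],9.9,(290+(445-400)/400*110,255+(495-300)/300*82),(290+(645-400)/400*110,255+(490-300)/300*82)))
E
python3 go.py 0.60 0.267 0.30 -1.6
```

```text
(np.float64(28.925196592011705), np.float64(0.17487295127212799), array([[-0.05612932, -0.07465088],
       [ 0.09692856,  0.00992945]]))
start (np.float64(27.156334708092857), np.float64(0.1646858316861649), array([[-0.05296763, -0.06989279],
       [ 0.09356397,  0.00527311]]))
 t4.9 [ 0.6388 -0.2637  0.2773] head 9.9 F [-0.5 -0.  -6.4] M [-0.08  0.27  0.  ] w 0.0241 g 30.0 j7 0.70
delta mm [529.5  53.1 -22.3] turn 11.5
```

Tilt is about 29° (it must be ≤25 to enter the hoods), and the grip is holding it. My plan is to carry it over, touch the toes on the open lid, and drag forward (+x) while lowering so it turns in the grip to about 10°.

```bash
python3 -m crank '[[[5,0,-10,0,-1],[25,1,-20,0,-1],[55,2,-23,1,-1],[90,4,-23,2,-1],[130,6,-23,3,-1],[170,8,-23,4,-1],[210,10,-23,5,-1],[250,12,-23,6,-1],[290,14,-23,7,-1],[330,16,-23,8,-1],[370,18,-23,9,-1],[410,20,-23,10,-1],[450,22,-23,11,-1],[485,23,-23,11.5,-1],[510,24,-23,11.5,-1],[527,25,-23,11.5,-1],[535,25,-23,11.5,-1],[538,25,-23,11.5,-1],[538,25,-23,11.5,-1],[538,25,-23,11.5,-1]]]' 35; python3 go.py 0.571 0.271 0.235 -1.6
python3 - <<'E'
from bench import r
from h import *
c=r.camera("scene");u,v=proj(c,[.571,.271,.2]).astype(int);print(u,v)
cv2.imwrite("pics/over.png",cv2.resize(c["image"][v-50:v+70,u-80:u+80,::-1],(800,600),interpolation=cv2.INTER_CUBIC))
E
```

```text
time: 6.9
ee_pos: [0.5717, 0.2685, 0.3018]
eef_rot: [0.718, 0.696, 0.0, 0.0]
ft_force: [0.3, 0.3, -5.6]
width: 0.0236
grip_force: 35.0
 t6.9 [0.5717 0.2685 0.3018] head -1.7 F [ 0.3  0.3 -5.6] M [-0.07  0.19  0.05] w 0.0236 g 35.0 j7 -0.42
delta mm [ 2.5 -0.8 66.8] turn -0.1
377 134
```

View pics/over.png

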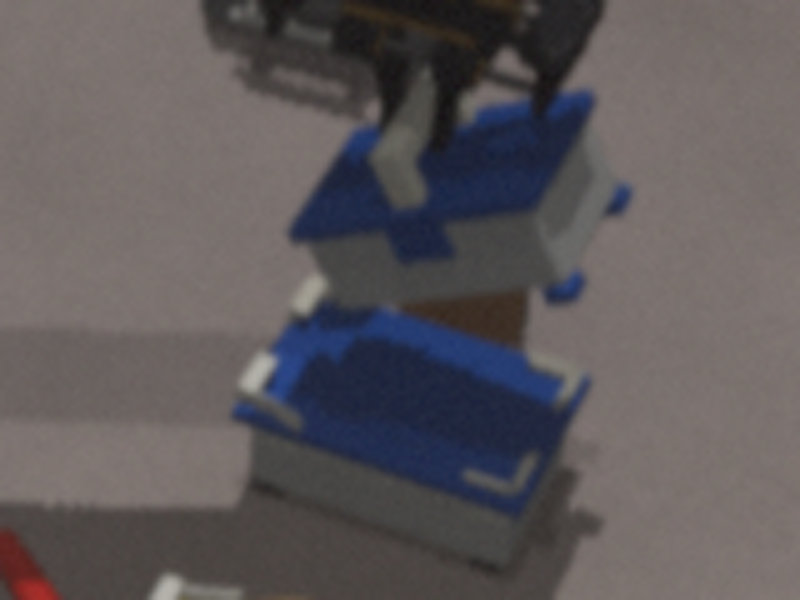

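The carry case hangs tilted over the blue lid, plain end up. The hoods show at (258,372) and (308,292) in the crop. Now down to just above touching.

```bash
python3 -m crank '[[[0,0,10,0,-1],[0,0,30,0,-1],[0,0,50,0,-1],[0,0,62,0,-1],[0,0,70,0,-1],[0,0,70,0,-1],[0,0,70,0,-1]]]'; python3 go.py;python3 -m crank '[[[0,0,2,0,-1],[0,0,4,0,-1],[0,0,6,0,-1],[0,0,6,0,-1]]]'; python3 go.py;python3 -m crank '[[[0,0,1,0,-1],[0,0,2,0,-1],[0,0,3,0,-1],[0,0,3,0,-1]]]'; python3 go.py
```

```text
time: 7.65
ee_pos: [0.5714, 0.2703, 0.2322]
eef_rot: [0.717, 0.697, 0.0, 0.0]
ft_force: [-0.6, -0.2, -5.2]
width: 0.0235
grip_force: 35.0
 t7.7 [0.5714 0.2703 0.2322] head -1.6 F [-0.6 -0.2 -5.2] M [-0.02  0.17 -0.02] w 0.0235 g 35.0 j7 -0.41
time: 8.05
ee_pos: [0.571, 0.2703, 0.2253]
eef_rot: [0.717, 0.697, -0.0, -0.0]
ft_force: [0.1, -0.6, -6.6]
width: 0.0231
grip_force: 35.0
 t8.1 [0.571  0.2703 0.2253] head -1.6 F [ 0.1 -0.6 -6.6] M [-0.01  0.22  0.01] w 0.0231 g 35.0 j7 -0.41
time: 8.45
ee_pos: [0.571, 0.2702, 0.2224]
eef_rot: [0.717, 0.697, -0.0, -0.0]
ft_force: [-0.8, -0.8, -5.7]
width: 0.0237
grip_force: 35.0
 t8.4 [0.571  0.2702 0.2224] head -1.6 F [-0.8 -0.8 -5.7] M [-0.06  0.21 -0.06] w 0.0237 g 35.0 j7 -0.41
```

```bash
for i in 1 2 3; do python3 -m crank '[[[0,1,1,0,-1],[0,2,2,0,-1],[0,2,2,0,-1]]]' >/dev/null; python3 go.py; done
```

```text
t8.8 [0.5732 0.2701 0.2204] head -1.6 F [-0.2 -0.6 -5.2] M [-0.06  0.21 -0.06] w 0.0235 g 35.0 j7 -0.40
 t9.1 [0.5752 0.2701 0.2184] head -1.6 F [-0.7 -0.6 -5.5] M [-0.08  0.26 -0.  ] w 0.0235 g 35.0 j7 -0.40
 t9.3 [0.5771 0.2701 0.2163] head -1.6 F [-0.5  0.2 -6.2] M [-0.1   0.25  0.01] w 0.0237 g 35.0 j7 -0.40
```

```bash
for i in 1 2 3 ; do python3 -m crank '[[[0,1,1,0,-1],[0,2,2,0,-1],[0,2,2,0,-1]]]' >/dev/null; python3 go.py; done
```

```text
t9.7 [0.5796 0.2703 0.2152] head -1.6 F [ 0.4  0.9 -1. ] M [ 0.07  0.39 -0.  ] w 0.0241 g 35.0 j7 -0.40
 t9.9 [0.5824 0.2702 0.2139] head -1.6 F [ 2.3 -0.2  5. ] M [ 0.06 -0.22  0.07] w 0.0236 g 35.0 j7 -0.39
 t10.2 [0.5852 0.2701 0.2126] head -1.6 F [4.5 0.2 7.5] M [ 0.06 -0.62  0.05] w 0.0236 g 35.0 j7 -0.39
```

Touched at z≈0.2155. The toes need more forward drag per drop (ratio about 4–5 at this tilt).

```bash
python3 -m crank '[[[0,3,0,0,-1],[0,6,0,0,-1],[0,6,0,0,-1]]]' >/dev/null; python3 go.py; python3 -m crank '[[[0,4,0,0,-1],[0,8,0,0,-1],[0,8,0,0,-1]]]' >/dev/null; python3 go.py
```

```text
t10.6 [0.5899 0.2698 0.211 ] head -1.6 F [2.7 1.  5.9] M [ 0.11 -0.25  0.11] w 0.0232 g 35.0 j7 -0.38
 t10.8 [0.5968 0.2692 0.2093] head -1.6 F [-0.6 -0.8 -3.3] M [ 0.02  0.36 -0.04] w 0.0228 g 35.0 j7 -0.37
```

```bash
for i in 1 2 ; do python3 -m crank '[[[0,3,1,0,-1],[0,6,2,0,-1],[0,6,3,0,-1],[0,6,3,0,-1]]]' >/dev/null; python3 go.py;done;  python3 -m crank '[[[0,3,1,0,-1],[0,6,2,0,-1],[0,6,3,0,-1],[0,6,3,0,-1]]]' >/dev/null; python3 go.py
```

```text
t11.2 [0.6034 0.2693 0.2076] head -1.6 F [ 0.3  0.5 -2.7] M [-0.05  0.15 -0.02] w 0.0227 g 35.0 j7 -0.37
 t11.7 [0.6098 0.2691 0.205 ] head -1.6 F [ 2.2 -0.6 -1. ] M [-0.03 -0.39  0.03] w 0.0221 g 35.0 j7 -0.36
 t12.1 [0.6159 0.2689 0.202 ] head -1.6 F [ 3.5 -0.5  1.5] M [-0.19 -0.64  0.06] w 0.0221 g 35.0 j7 -0.35
```

```bash
python3 -m crank '[[[0,3,1,0,-1],[0,6,2,0,-1],[0,7,3,0,-1],[0,7,3,0,-1]]]' >/dev/null; python3 go.py
python3 - <<'E'
from bench import r
from h import *
import pickle
c=r.camera("scene");t=r.camera("top");pickle.dump([c,t],open("c1.pkl","wb"))
u,v=350,110;cv2.imwrite("pics/t1.png",cv2.resize(c["image"][95:215,310:470,::-1],(800,600),interpolation=cv2.INTER_CUBIC))
E
```

```text
t12.4 [0.6219 0.2687 0.1978] head -1.6 F [ 1.5 -0.7 -3.3] M [-0.15 -0.1  -0.02] w 0.0215 g 35.0 j7 -0.34
```

View pics/t1.png

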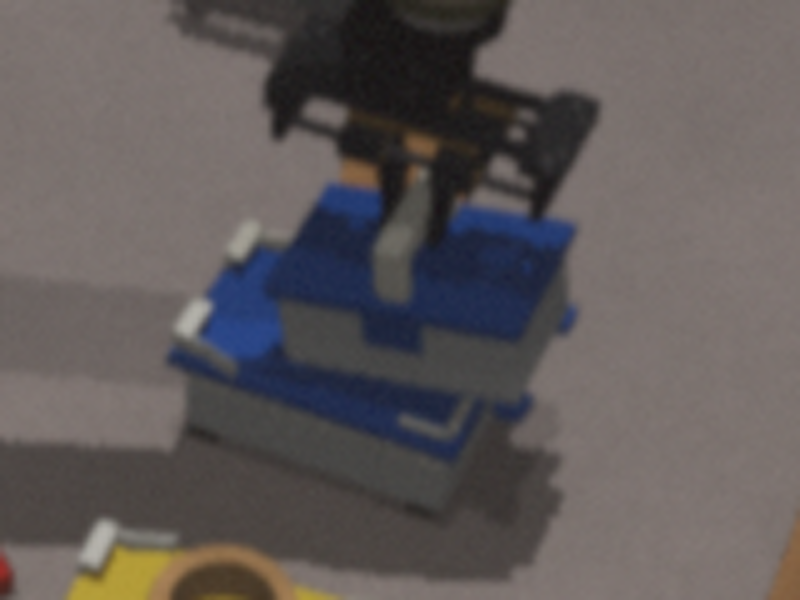

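The case stands with its toes on the lid, plain end up by a small tilt. The near lid edge runs from (268,292) to (520,337) in the crop. The lower case hasn't moved: its left lid corner is at (343.6,167) against (344,166.4) before.

```bash
python3 - <<'E'
import pickle
from tilt import *
c=pickle.load(open("c1.pkl","rb"))[0]
f=lambda u,v:(310+u/5,95+v/5)
print(tilt(c,[.622,.2687,.212],-1.6,f(268,292),f(520,337)))
E
python3 go.py
```

```text
(np.float64(11.219651469646976), np.float64(0.16894200880830582), array([[-0.07204417, -0.05344266],
       [ 0.0936691 , -0.02057148]]))
 t12.6 [0.6215 0.2689 0.1979] head -1.6 F [ 0.8 -0.9 -4.3] M [-0.11 -0.02  0.04] w 0.0211 g 35.0 j7 -0.34
```

Tilt is 11°. I lift 1 mm, correct 1 mm sideways and slide back towards the hoods, then feel for them.

```bash
python3 -m crank '[[[1,0,-1,0,-1],[1,-5,-1,0,-1],[1,-12,-1,0,-1],[1,-19,-1,0,-1],[1,-26,-1,0,-1],[1,-32,-1,0,-1],[1,-36,-1,0,-1],[1,-36,-1,0,-1]]]' >/dev/null; python3 go.py; for i in 1 2 3; do python3 -m crank '[[[0,-2,0,0,-1],[0,-4,0,0,-1],[0,-4,0,0,-1]]]' >/dev/null; python3 go.py; done
```

```text
t13.3 [0.5856 0.2711 0.1997] head -1.6 F [ 0.2 -0.6 -5.5] M [-0.02  0.11 -0.03] w 0.0213 g 35.0 j7 -0.38
 t13.7 [0.582  0.271  0.1995] head -1.6 F [-1.2 -0.4 -5.6] M [-0.04  0.1   0.03] w 0.0213 g 35.0 j7 -0.39
 t13.9 [0.5779 0.2712 0.1995] head -1.6 F [-0.2 -0.1 -6. ] M [-0.09  0.06 -0.  ] w 0.0213 g 35.0 j7 -0.39
 t14.2 [0.5738 0.2713 0.1996] head -1.6 F [ 0.6 -0.5 -5.6] M [-0.02  0.11  0.06] w 0.0211 g 35.0 j7 -0.40
```

```bash
python3 -m crank '[[[0,-1,0.7,0,-1],[0,-2,0.7,0,-1],[0,-2,0.7,0,-1]]]' >/dev/null; python3 go.py; for i in 1 2 3; do python3 -m crank '[[[0,-1,0,0,-1],[0,-2,0,0,-1],[0,-2,0,0,-1]]]' >/dev/null; python3 go.py; done
```

```text
t14.6 [0.572  0.2713 0.1988] head -1.6 F [-0.4  0.8 -6.2] M [-0.05  0.14  0.02] w 0.0211 g 35.0 j7 -0.40
 t14.8 [0.57   0.2713 0.1989] head -1.6 F [-1.  -0.2 -6.3] M [-0.07  0.13 -0.05] w 0.0210 g 35.0 j7 -0.40
 t15.2 [0.568  0.2714 0.1989] head -1.6 F [-0.6  0.6 -6. ] M [-0.04  0.13  0.01] w 0.0217 g 35.0 j7 -0.41
 t15.4 [0.5661 0.2714 0.1989] head -1.6 F [ 0.  -0.6 -5.9] M [-0.01  0.06  0.01] w 0.0215 g 35.0 j7 -0.41
```

```bash
for i in 1 2 3 4; do python3 -m crank '[[[0,-1,0,0,-1],[0,-1.5,0,0,-1],[0,-1.5,0,0,-1]]]' >/dev/null; python3 go.py; done
```

```text
t15.8 [0.565  0.2714 0.1991] head -1.6 F [ 1.   0.1 -5.2] M [-0.09 -0.4   0.01] w 0.0213 g 35.0 j7 -0.41
 t16.1 [0.5638 0.2716 0.1995] head -1.6 F [ 5.3  0.4 -2.9] M [-0.04 -1.26 -0.06] w 0.0215 g 35.0 j7 -0.41
 t16.4 [0.5629 0.2717 0.2   ] head -1.6 F [6.4 0.1 0.7] M [ 0.04 -1.66  0.  ] w 0.0217 g 35.0 j7 -0.42
 t16.6 [0.562  0.2717 0.2005] head -1.6 F [7.7 0.6 1.8] M [ 0.   -2.06 -0.05] w 0.0216 g 35.0 j7 -0.42
```

Contact begins at x≈0.565, where I expected the back walls. I back off about 4 mm, then follow the arc down.

```bash
python3 -m crank '[[[0,3,0,0,-1],[0,5,0.5,0,-1],[0,5,0.5,0,-1],[0,5,0.5,0,-1]]]' >/dev/null; python3 go.py;  python3 -m crank '[[[0,1.5,1,0,-1],[0,3,2,0,-1],[0,4.5,3,0,-1],[0,4.5,3,0,-1]]]' >/dev/null; python3 go.py
```

```text
t17.1 [0.5653 0.2716 0.1985] head -1.6 F [4.4 1.  0.1] M [ 0.12 -0.88 -0.  ] w 0.0217 g 35.0 j7 -0.41
 t17.4 [0.5698 0.2713 0.1952] head -1.6 F [ 4.2  1.4 -0. ] M [ 0.21 -0.77  0.03] w 0.0211 g 35.5 j7 -0.40
```

```bash
for i in 1 2; do python3 -m crank '[[[0,2,1,0,-1],[0,4,2,0,-1],[0,5,3,0,-1],[0,5,3,0,-1]]]' >/dev/null; python3 go.py; done
python3 - <<'E'
from bench import r
from h import *
import pickle
c=r.camera("scene");t=r.camera("top");pickle.dump([c,t],open("c2.pkl","wb"))
cv2.imwrite("pics/t2.png",cv2.resize(c["image"][95:215,310:470,::-1],(800,600),interpolation=cv2.INTER_CUBIC))
E
```

```text
t17.9 [0.5745 0.2711 0.192 ] head -1.6 F [ 2.4  1.4 -2.2] M [ 0.09 -0.2  -0.02] w 0.0202 g 37.5 j7 -0.40
 t18.2 [0.5795 0.2708 0.1888] head -1.6 F [ 0.6  0.2 -6.1] M [-0.05 -0.03 -0.04] w 0.0200 g 37.6 j7 -0.39
```

View pics/t2.png

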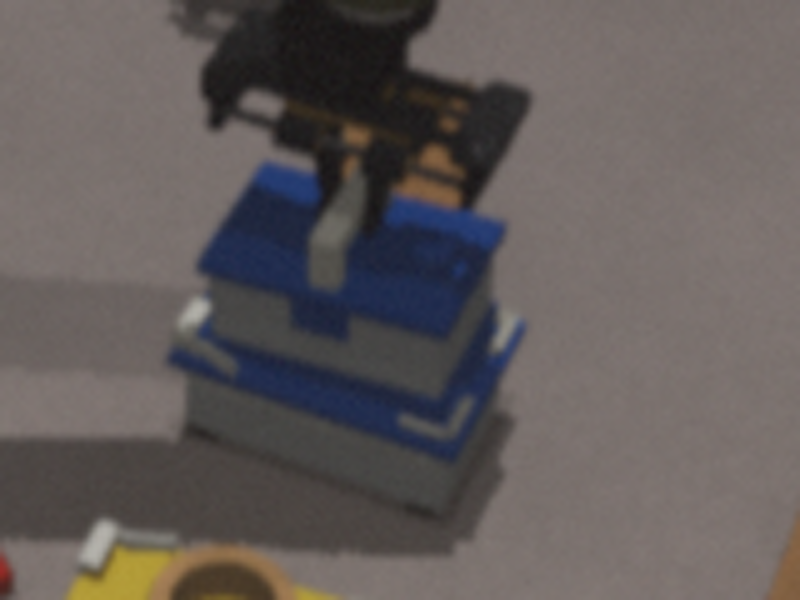

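```bash
python3 - <<'E'
import pickle
from tilt import *
c=pickle.load(open("c2.pkl","rb"))[0]
f=lambda u,v:(310+u/5,95+v/5)
print(tilt(c,[.5795,.2708,.2028],-1.6,f(200,271),f(450,336)))
h0=proj(c,[.587-.102,.2705+.003,.1]);print("hood back",(h0-[310,95])*5)
E
python3 go.py
```

```text
(np.float64(5.381924381651471), np.float64(0.1707898686134874), array([[-0.0775445 , -0.04678737],
       [ 0.09249245, -0.03076827]]))
hood back [208.60788922 272.07634141]
 t18.4 [0.5793 0.2709 0.189 ] head -1.6 F [ 0.6 -0.  -5.7] M [-0.08 -0.06  0.01] w 0.0202 g 37.6 j7 -0.39
```

Tilt is now about 5° and the toes are at lid height inside the hoods. I continue along the arc.

```bash
python3 -m crank '[[[0,1,1,0,-1],[0,2,2,0,-1],[0,3,3,0,-1],[0,3,3,0,-1]]]' >/dev/null; python3 go.py; python3 -m crank '[[[0,1,1,0,-1],[0,2,2,0,-1],[0,2,2,0,-1]]]' >/dev/null; python3 go.py
```

```text
t18.8 [0.5828 0.2709 0.1863] head -1.6 F [ 0.7 -0.2 -4.5] M [-0.06 -0.   -0.02] w 0.0202 g 37.2 j7 -0.39
 t19.1 [0.585  0.2708 0.1844] head -1.6 F [ 1.6 -0.6 -3.1] M [-0.1  -0.18 -0.01] w 0.0198 g 34.5 j7 -0.38
```

```bash
python3 -m crank '[[[0,1,1,0,-1],[0,1.5,1.5,0,-1],[0,1.5,1.5,0,-1]]]' >/dev/null; python3 go.py; python3 -m crank '[[[0,1,1,0,-1],[0,1,1.5,0,-1],[0,1,1.5,0,-1]]]' >/dev/null; python3 go.py
```

```text
t19.4 [0.5864 0.2708 0.1832] head -1.6 F [ 1.8 -0.7 -1.9] M [-0.12 -0.03 -0.03] w 0.0201 g 34.8 j7 -0.38
 t19.6 [0.5875 0.2708 0.1821] head -1.6 F [ 1.3 -0.5  4.7] M [-0.33  0.25  0.15] w 0.0197 g 35.0 j7 -0.38
```

```bash
python3 -m crank '[[[0,0,0,0,-1],[0,0,0,0,-1],[0,0,0.5,0,-1],[0,0,0.5,0,-1]]]' 4 >/dev/null; python3 go.py
python3 - <<'E'
from bench import r
from h import *
import pickle
c=r.camera("scene");t=r.camera("top");pickle.dump([c,t],open("c3.pkl","wb"))
cv2.imwrite("pics/t3.png",cv2.resize(c["image"][110:200,320:440,::-1],(800,600),interpolation=cv2.INTER_CUBIC))
E
```

```text
t20.1 [0.5875 0.271  0.1814] head -1.6 F [ 1.1 -0.5  5.1] M [-0.21 -0.14 -0.02] w 0.0201 g 4.0 j7 -0.38
```

View pics/t3.png

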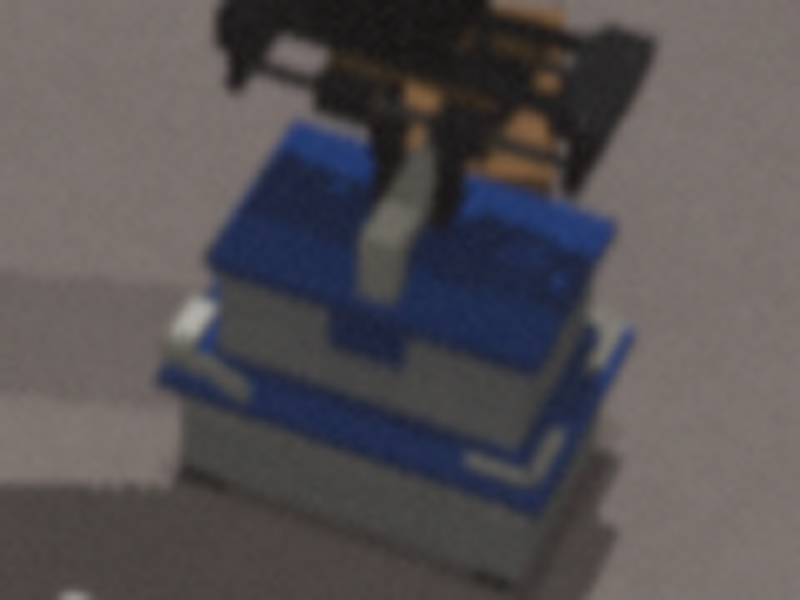

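The crop shows the upper lid edge from (210,260) to (548,370) and the lower lid edge from (160,382) to (535,513). They are nearly parallel.

```bash
python3 - <<'E'
import pickle
from tilt import *
c=pickle.load(open("c3.pkl","rb"))[0]
f=lambda u,v:(320+u/6.667,110+v/6.667)
print(tilt(c,[.5875,.271,.195],-1.6,f(208,266),f(548,370)))
print(tilt(c,[.587,.2705,.085],-1.6,f(158,383),f(533,514),-.068))
E
```

```text
(np.float64(2.134962439651159), np.float64(0.17441807763747294), array([[-0.08142556, -0.04073217],
       [ 0.09287145, -0.03423448]]))
(np.float64(-0.06999935703684196), np.float64(0.19988632137628143), array([[-0.09956589, -0.00790089],
       [ 0.10032029, -0.0081451 ]]))
```

Still about 2° up at the plain end. With a light grip I nudge it forward and watch the force.

```bash
python3 -m crank '[[[0,1,0,0,-1],[0,1.5,0,0,-1],[0,1.5,0,0,-1]]]' 10 >/dev/null; python3 go.py; python3 -m crank '[[[0,1,0,0,-1],[0,1.5,0,0,-1],[0,1.5,0,0,-1]]]' >/dev/null; python3 go.py
```

```text
t20.4 [0.5876 0.271  0.1814] head -1.6 F [-7.  -1.8 10.5] M [-0.57  1.57  0.02] w 0.0199 g 10.0 j7 -0.38
 t20.8 [0.5888 0.2713 0.1814] head -1.5 F [-8.4 -0.9  9.9] M [-0.46  1.82  0.05] w 0.0199 g 10.0 j7 -0.38
```

Pushing forward is blocked, so the plain-end feet are against the end-wall lead-in. I ease back.

```bash
python3 -m crank '[[[0,-2,0,0,-1],[0,-4,0,0,-1],[0,-4,0,0,-1]]]' >/dev/null; python3 go.py; python3 -m crank '[[[0,-1,0,0,-1],[0,-1.5,0,0,-1],[0,-1.5,0,0,-1]]]' >/dev/null; python3 go.py
```

```text
t21.1 [0.5872 0.271  0.1814] head -1.6 F [7.8 0.1 2.6] M [ 0.08 -1.38  0.05] w 0.0201 g 10.0 j7 -0.38
 t21.4 [0.5867 0.271  0.1819] head -1.6 F [9.6 0.4 3.2] M [ 0.12 -2.15  0.  ] w 0.0199 g 10.0 j7 -0.38
```

Blocked both ways within about 2 mm, which matches the recess play. I relax to the middle, release, back up and look.

```bash
python3 -m crank '[[[0,2,0,0,-1],[0,2.5,0,0,-1],[0,2.5,0,0,-1]]]' 4 >/dev/null; python3 go.py; python3 -m crank '[[[0,2.5,0,0,-0.5],[0,0,0,0,-0.2],[0,0,0,0,-0.1],[0,0,0,0,-0.1]]]' >/dev/null; python3 go.py;  python3 -m crank '[[[0,0,-15,0,-0.1],[0,0,-40,0,-0.1],[0,0,-80,0,-0.1],[0,0,-130,0,-0.1],[-130,0,-150,0,-0.1],[-250,0,-150,0,-0.1],[-250,0,-150,0,-0.1],[-250,0,-150,0,-0.1],[-250,0,-150,0,-0.1]]]' >/dev/null; python3 go.py
python3 - <<'E'
from bench import r
from h import *
import pickle
c=r.camera("scene");t=r.camera("top");pickle.dump([c,t],open("c4.pkl","wb"))
a=cv2.resize(c["image"][115:195,330:430,::-1],(400,320),interpolation=cv2.INTER_CUBIC)
b=cv2.resize(t["image"][130:210,200:300,::-1],(400,320),interpolation=cv2.INTER_CUBIC)
cv2.imwrite("pics/t4.png",np.hstack([a,b]))
E
```

```text
t21.6 [0.5873 0.271  0.1811] head -1.6 F [2.8 0.9 4.7] M [-0.02 -0.49  0.01] w 0.0196 g 4.0 j7 -0.38
 t22.1 [0.5868 0.2708 0.1804] head -1.6 F [-0.   0.7  0.3] M [-0.06  0.09  0.02] w 0.0362 g 0.0 j7 -0.38
 t22.9 [0.5799 0.0197 0.3323] head -1.6 F [ 0.3 -0.5 -1.2] M [-0.15 -0.03  0.05] w 0.0393 g 0.0 j7 -0.03
```

View pics/t4.png

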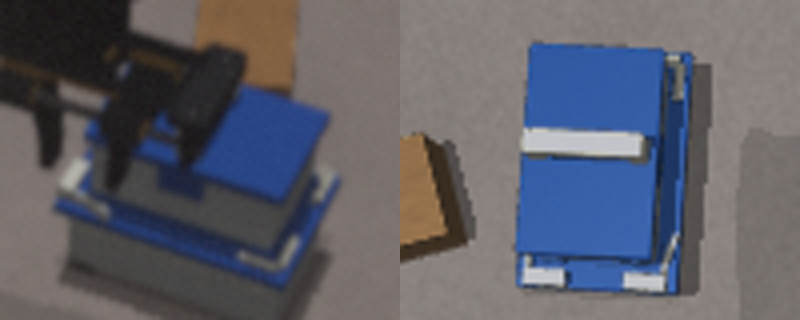

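The case is released and looks seated squarely between the hoods and recesses: the hoods are at (545,275) and (645,280) in the top half, and the handle is at (583,143). No more viewing, so I check level by touch, with closed fingertips lightly on the lid at the plain end and then the toe end.

```bash
python3 go.py 0.655 0.2685 0.19 -1.6
```

```text
t23.1 [0.58   0.0127 0.3335] head -2.3 F [-0.2 -0.3  0.6] M [-0.09  0.08 -0.03] w 0.0393 g 0.0 j7 -0.03
delta mm [258.8  64.4 143.4] turn -0.7
```

```bash
python3 -m crank '[[[0,20,0,0,-1],[50,68,0,0,-1],[100,68,0,0,-1],[150,68,0,0,-1],[200,68,0,0,-1],[235,68,0,0,-1],[249,68,0,0,-1],[249,68,30,0,-1],[249,68,70,0,-1],[249,68,110,0,-1],[249,68,135,0,-1],[249,68,145,0,-1],[249,68,145,0,-1],[249,68,145,0,-1]]]' 20 >/dev/null; python3 go.py
for i in 1 2 3 4; do python3 -m crank '[[[0,0,1.5,0,-1],[0,0,3,0,-1],[0,0,3,0,-1]]]' >/dev/null; python3 go.py; done
```

```text
t24.4 [0.6559 0.269  0.1879] head -1.6 F [ 0.2 -0.5 -0.2] M [-0.09  0.    0.04] w 0.0007 g 0.0 j7 -0.30
 t24.8 [0.6553 0.269  0.1833] head -1.6 F [-0.1 -0.   0.2] M [-0.06  0.12  0.  ] w -0.0001 g 0.0 j7 -0.30
 t25.1 [0.655  0.2689 0.1795] head -1.6 F [-0.1 -0.3  0.2] M [-0.12  0.02  0.05] w 0.0005 g 0.0 j7 -0.30
 t25.4 [0.655  0.2689 0.1765] head -1.6 F [ 0.2 -0.4 -0.9] M [-0.07  0.08  0.  ] w 0.0007 g 0.0 j7 -0.30
 t25.6 [0.655  0.2689 0.1734] head -1.6 F [ 0.4  0.9 -0.1] M [-0.08  0.1   0.02] w 0.0002 g 0.0 j7 -0.30
```

```bash
for i in 1 2 3 4 5; do python3 -m crank '[[[0,0,1,0,-1],[0,0,2,0,-1],[0,0,2,0,-1]]]' >/dev/null; python3 go.py; done
```

```text
t25.9 [0.6551 0.2689 0.1716] head -1.6 F [-1.  -0.  -0.9] M [-0.06  0.1   0.03] w 0.0010 g 0.0 j7 -0.30
 t26.2 [0.655  0.2689 0.1696] head -1.6 F [0.3 0.7 0.8] M [-0.07  0.04 -0.04] w 0.0001 g 0.0 j7 -0.30
 t26.6 [0.655  0.2689 0.1676] head -1.6 F [ 0.3 -0.3 -0.2] M [-0.1   0.05 -0.04] w 0.0001 g 0.0 j7 -0.30
 t26.9 [0.6551 0.2689 0.1657] head -1.6 F [0.5 0.1 0.2] M [-0.05  0.14  0.03] w 0.0004 g 0.0 j7 -0.29
 t27.1 [0.6552 0.269  0.1655] head -1.6 F [-4.  -1.8  9.7] M [-0.39  1.17  0.03] w 0.0005 g 5.3 j7 -0.29
```

Plain end touches at 0.1656, against 0.165 expected if home. Now the toe end.

```bash
python3 -m crank '[[[0,0,-30,0,-1],[0,0,-70,0,-1],[0,-40,-70,0,-1],[0,-85,-70,0,-1],[0,-125,-70,0,-1],[0,-125,-70,0,-1],[0,-125,-40,0,-1],[0,-125,-15,0,-1],[0,-125,-5,0,-1],[0,-125,-5,0,-1]]]' >/dev/null; python3 go.py;  for i in 1 2 3 4; do python3 -m crank '[[[0,0,1,0,-1],[0,0,1.5,0,-1],[0,0,1.5,0,-1]]]' >/dev/null; python3 go.py; done
```

```text
t28.1 [0.5299 0.2719 0.1677] head -1.6 F [-0.2 -0.2  1.5] M [-0.07  0.02 -0.06] w 0.0005 g 0.0 j7 -0.44
 t28.4 [0.5307 0.2726 0.1682] head -1.6 F [ 0.6  0.1 -0.9] M [-0.09  0.06 -0.04] w 0.0005 g 0.0 j7 -0.44
 t28.8 [0.5301 0.2724 0.1658] head -1.6 F [ 0.3  1.2 -0.7] M [-0.08  0.06  0.03] w 0.0003 g 0.0 j7 -0.44
 t29.1 [0.5302 0.2725 0.1655] head -1.6 F [-4.5 -3.1 10.1] M [-0.61  1.08  0.04] w 0.0006 g 5.1 j7 -0.43
 t29.4 [0.5303 0.2725 0.1653] head -1.6 F [-9.4 -3.8 22.5] M [-1.07  2.3  -0.01] w 0.0004 g 11.1 j7 -0.43
```

Both ends are at 0.1656, so the case is level and seated. I retreat and hand in.

```bash
python3 -m crank '[[[0,0,-20,0,-1],[0,0,-60,0,-1],[0,0,-100,0,-1],[0,0,-140,0,-1],[0,0,-140,0,-1],[0,0,-140,0,-1],[0,0,-140,0,-1]]]' >/dev/null; python3 go.py; python3 -c "
from bench import r
print(r.close_job())"
```

```text
t30.1 [0.5297 0.2723 0.3016] head -1.6 F [-0.7  0.3 -0.9] M [-0.04  0.04  0.01] w 0.0005 g 0.0 j7 -0.47
the job is handed in; nothing more can be done
None
```

The carry case is stacked on the blue-lidded case, level to the touch (both ends of its lid at 0.1656 m) and released, and I handed the job in at about 30 s; no verdict came back, and I did not re-measure the lower case's position after seating.

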